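# Index the badge press and hold the ram down

## Robot

A 7-joint arm with a two-finger parallel gripper is mounted at the origin on the work surface. World frame = base frame: x ahead of the robot, y to its left, z up, the work surface at z = 0. Lengths are in m, angles in rad, forces in N, time in s.
With the tool pointing down it reaches from about 0.425 to 0.95 m from the base axis. Payload 4.7 kg.
Tool frame: the origin (TCP) lies at the very end of the fingers, on their centre line; the grasp point (between the pads) lies behind it (r.grip_point_offset is the z of the grasp point in the tool frame, in m); z points along the fingers, y is the direction in which the jaws open and shut (so a half turn about z gives the same grasp; the last joint's range is limited). The gripper opens to 87 mm and grips with 3 to 60 N. Pads are 19 mm wide; open, the fingers measure 117 mm over their backs; the gripper's body (75 mm by 190 mm) begins 51 mm behind the grasp point.
Start: joints at [1.213, 0.469, -0.049, 1.532, 0.024, 1.141, -0.082], TCP at [0.218, -0.639, 0.223] pointing down, gripper open.
Joint ranges: [-2.59, 2.59], [-0.33, 1.99], [-1.39, 1.29], [0.1, 2.45], [-1.04, 4.18], [0.21, 1.99], [-2.66, 2.66]. Speed limits (rad/s): [2.57, 2.57, 3.14, 3.14, 3.14, 3.14, 3.14].

## Interface

Orientations are given as a 3x3 rotation matrix whose columns are the frame's x, y, z axes.
In Python, from station import r gives the robot as it stands. Calls block until the motion is done:
- r.move_to(position, orientation): joint-space move of the TCP to a pose.
- r.movel(position, attitude=None, speed=0.15): straight line of the TCP; attitude=None keeps the orientation; speed is the mean speed in m/s.
- r.move_j(angles): joint-space move.
- r.command_gripper(opening, newtons=None): finger opening in m; newtons is the grip in N (None keeps the last); returns when the fingers have stopped.
- r.pause(seconds).
- r.ik(position, orientation): joint angles nearest the present ones, or None.
- r.snapshot(name): name is "scene" or "side" or "wrist"; returns a dict with "color" (384x512x3 uint8, red, green, blue), "fx", "fy", "cx", "cy" (pixels), "D" ([k1, k2, p1, p2, k3] as OpenCV has them; the pictures are not rectified), "eye" and "rotation" of the camera in the world. Camera axes: x right, y down, z forward; pixel columns grow to the right and rows downward; lengths in m; the calibration is good to about 2 mm. A picture is of the moment at which its call begins. There is no depth.
A pose or a line that the arm cannot do raises r.PlanningError and nothing moves.
- r.close_job(): hands the job in, once; it reports no verdict.
Readings, each from a call of its own:
- r.current_time_s(): time.
- r.current_qpos(): joint angles.
- r.current_qd(): joint speeds.
- r.current_tau(): joint torques, N m.
- r.current_position(): TCP position.
- r.current_tcp_rot(): TCP orientation.
- r.current_force(): force on the tool from outside, world axes, zero at the start.
- r.current_moment(): the same for the moment, N m.
- r.current_grip_width(): finger opening in m.
Only numpy, scipy, OpenCV 4.12 (cv2) and the standard library are available. Lean on these libraries where they do the work, as an engineer would, in place of code of your own. Each camera call takes 0.05 s, during which the arm holds its last target. There are 200 camera calls.

## Task

On the badge press, turn the round table one click by its red post, left or right as needed, so that the cup with the orange badge comes under the ram, and let go of the post once the table sits in its notch. Then press the black palm knob down about 20 mm, until the green band on the rod is half sunk into the guide, without ever driving it on to the bottom, and keep it pressed there: the program finishes while still holding the knob down on the orange badge. Do not press before the orange badge is under the ram, keep the badges in their cups, and leave the other things on the table where they are.

Things in the scene. Friction and masses are not known exactly. Their poses are not given: they have to be found in the camera images.
- press: fixed blue badge press; place and yaw vary. Origin on the work surface, on its round table's vertical axis; x points from there to the ram and the column behind it, z up. Base 285 x 210 x 12 mm, x = -108 to 178 mm. Column 40 x 60 mm, 145 mm tall, at x = 142 mm; its arm, 46 mm wide, ends in the ram's guide, 48 mm across, at x = 65 mm, from 105 to 145 mm above the work surface
- turret (a joint): angle of the round aluminium table (200 mm across, top 50 mm above the work surface), rad, positive counter-clockwise from above, stops at -1.2 and 1.2. Starts at 0. Spring detents at -1.047, 0 and 1.047 pull it in from about 0.45 away; the hump takes about 4 N at the post. It carries three steel cups, see badge_white
- post (a point): upright round red plastic post on the round table, for turning it; 75 mm from the table's axis, opposite the middle cup. 16 mm thick, with a 20 mm thick head from 85 to 105 mm above the work surface; this point is on its axis at the underside of the head, 85 mm above the work surface
- turntable: the round table with its cups and red post, as a body; origin on its axis at the work surface level, axes turn with it and match the press's at angle 0
- badge_orange: loose orange disc badge, 44 mm across, 6 mm thick, origin at the centre of its underside, lying in the cup on one side of the ram, at +60 or -60 degrees from the press's x axis (which side changes)
- badge_green: loose green disc badge, same size, lying in the cup on the other side of the ram
- badge_white: loose white disc badge, same size, in the middle cup, under the ram at the start. The three open steel cups (54 mm outside, 48 mm inside, floor 54 mm and rim 66 mm above the work surface) stand 65 mm from the round table's axis; at table angle 0 they lie at -60, 0 and +60 degrees from the press's x axis
- ram (a joint): downward travel of the ram with its palm knob, m; 0 up, bottom stop at 0.032. A spring pushes it up: about 4 N at the start, about 11 N at 0.020 with the pad on a badge. The rod above the guide is white, then has an 8 mm green band, then is red: the green band starts to sink into the guide at 0.016, is half sunk at 0.020 and gone at 0.024
- knob_top (a point): centre of the flat top of the black palm knob (48 mm across, 24 mm tall) on the ram; 205 mm above the work surface when the ram is up, and it sinks with the ram; on the ram's vertical axis, 65 mm from the round table's axis along the press's x axis
- plunger: the ram (rod and black palm knob) as a body; its origin is on the ram's axis, 205 mm below the knob's top
- pad: black rubber pad, 28 mm across, sprung under the ram; origin on the ram's axis, 74 mm below the pad's lower face. The face is 74 mm above the work surface when the ram is up and meets a badge lying in the cup (top at 60 mm) after 14 mm of travel, then springs back into the ram as this goes on
- pad_face (a point): centre of the pad's lower face, on the ram's axis
- glue_stick: bystander: standing yellow glue stick, 30 mm across, 95 mm tall, origin under its centre
- tape_roll: bystander: blue roll of tape lying flat, 70 mm across, 18 mm tall, origin under its centre
- eraser: bystander: white eraser, 45 x 22 x 13 mm, origin under its centre
- stapler: bystander: red and black stapler, 130 x 34 x 42 mm, origin under its centre
- pencil_pot: bystander: red pot with pencils, 76 mm across, pencils up to 170 mm tall, origin under its centre
- pencil_case: bystander: purple zipped case, 230 x 170 x 55 mm, origin under its centre
There are look-alikes about, which are no part of the job. Leave any yellow look-alike of the badge_orange alone.

How it is judged:
By the outcome, as a careful person would: the job done as asked, in the order asked, and still so for the second after the job is handed in, while the arm keeps its last pose, push and grip.
It also fails if it takes over 48 s, if anything falls off the work surface, if the arm or the gripper's body presses on something with over 40 N, if the wrist force passes 120 N, or if a joint passes its speed limit or range.

## Working session

There is one attempt and no reset: what is moved stays moved. The work goes in short steps, each a Python script; the robot and the scene stay as the last script left them, time stands still between calls to the robot, and variables do not carry over. Pictures are saved under pics/ and viewed, about 8 in all and at most 12, crops included, and the job is handed in when it is done.

```bash
ls; mkdir -p pics; python3 - <<'E'
from station import r
import cv2
import numpy as np
ims=[]
for n in("scene","side"):
    s=r.snapshot(n); cv2.imwrite(f"pics/{n}0.png",s["color"][:,:,::-1])
    np.savez(f"pics/{n}0.npz",**s); print(n,s["eye"],s["rotation"].round(3).tolist(),s["fx"],s["D"])
print(r.current_time_s(),r.grip_point_offset)
E
```

```text
pics
scene [1.48524475 0.78385028 0.91411005] [[-0.588, 0.468, -0.66], [0.808, 0.361, -0.465], [0.021, -0.807, -0.591]] 484.177506800024 [-0.03617183  0.          0.          0.          0.        ]
side [ 0.26800789 -0.67299124  0.84495488] [[0.926, -0.241, 0.289], [-0.377, -0.575, 0.726], [-0.009, -0.782, -0.623]] 374.23740894239666 [0.0411045 0.        0.        0.        0.       ]
0.1 -0.0187
```

View pics/scene0.png

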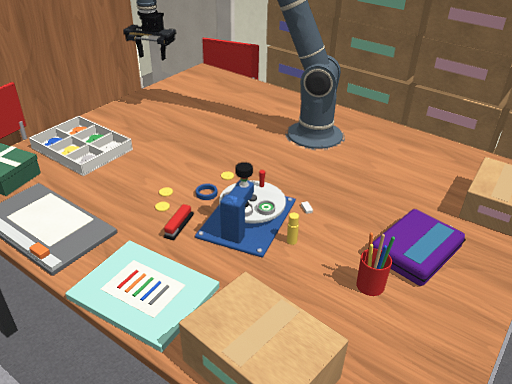

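View pics/side0.png

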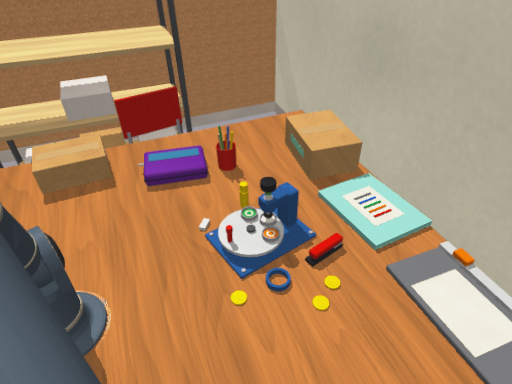

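The press is mid-table with the red post on the robot side. In the scene view the knob is at about (243,168) and the post at (262,178). In the side view the knob is at (268,183), the post at (229,233), green at (249,213) and orange at (271,234).

```bash
cat > h.py <<'E'
import numpy as np, cv2
def ray(s,uv):
    K=np.array([[s["fx"],0,s["cx"]],[0,s["fy"],s["cy"]],[0,0,1.]],float)
    p=cv2.undistortPoints(np.array([[uv]],float),K,np.array(s["D"],float))[0,0]
    d=s["rotation"]@np.array([p[0],p[1],1]); return np.array(s["eye"],float),d/np.linalg.norm(d)
def plane(s,uv,z):
    e,d=ray(s,uv); return e+d*(z-e[2])/d[2]
def tri(s1,a,s2,b):
    A=np.zeros((3,3));B=np.zeros(3);L=[ray(s1,a),ray(s2,b)]
    for e,d in L:
        P=np.eye(3)-np.outer(d,d);A+=P;B+=P@e
    x=np.linalg.solve(A,B); return x,[np.linalg.norm(np.cross(x-e,d)) for e,d in L]
def proj(s,X):
    K=np.array([[s["fx"],0,s["cx"]],[0,s["fy"],s["cy"]],[0,0,1.]],float)
    R=s["rotation"].T; return cv2.projectPoints(np.array([X],float),cv2.Rodrigues(R)[0],-R@s["eye"],K,np.array(s["D"],float))[0][0,0]
def blobs(s,lo,hi,box,amin=8):
    """colour blobs (HSV range) in box u0,v0,u1,v1 -> area, centroid, bbox"""
    u0,v0,u1,v1=box
    h=cv2.cvtColor(np.ascontiguousarray(s["color"]),cv2.COLOR_RGB2HSV)
    h[...,0]=(h[...,0].astype(int)+10)%180   # hue shifted by 10 so red is contiguous
    m=cv2.inRange(h,lo,hi); k=np.zeros_like(m); k[v0:v1,u0:u1]=m[v0:v1,u0:u1]
    n,l,st,c=cv2.connectedComponentsWithStats(k)
    return [(int(st[i,4]),c[i].round(1).tolist(),st[i,:4].tolist()) for i in range(1,n) if st[i,4]>=amin]
E
python3 - <<'E'
from h import *
S={n:dict(np.load(f"pics/{n}0.npz")) for n in("scene","side")}
B={"scene":(190,150,300,255),"side":(200,170,320,275)}
C=dict(red=((5,150,90),(14,255,255)),orange=((15,90,120),(27,255,255)),green=((55,80,60),(100,255,255)),blue=((110,110,40),(135,255,255)),black=((0,0,0),(180,255,50)),white=((0,0,150),(180,50,255)))
for n in S:
    for c,(lo,hi) in C.items(): print(n,c,[b for b in blobs(S[n],lo,hi,B[n])])
    u0,v0,u1,v1=B[n]; im=S[n]["color"][v0:v1,u0:u1,::-1]; S[n]["im"]=cv2.resize(im,(390,390),interpolation=cv2.INTER_CUBIC)
cv2.imwrite("pics/z.png",np.hstack([S["scene"]["im"],S["side"]["im"]]))
E
```

```text
scene red [(76, [261.6, 177.4], [259, 170, 6, 17])]
scene orange [(5659, [242.4, 190.7], [190, 150, 110, 105]), (51, [206.1, 191.2], [200, 189, 13, 5])]
scene green [(10, [243.5, 179.6], [241, 179, 6, 2]), (41, [265.8, 205.5], [259, 203, 15, 7]), (8, [265.5, 206.5], [264, 206, 4, 2])]
scene blue [(3131, [240.5, 223.8], [195, 181, 100, 74]), (195, [206.2, 191.6], [196, 184, 21, 16])]
scene black [(213, [243.8, 169.8], [236, 163, 17, 15]), (11, [246.5, 204.3], [245, 202, 4, 5]), (14, [190.9, 214.2], [190, 212, 3, 6])]
scene white [(33, [244.6, 184.4], [240, 181, 9, 7]), (933, [265.5, 201.6], [245, 181, 41, 41]), (82, [227.0, 190.1], [219, 183, 17, 19]), (12, [289.7, 198.4], [288, 197, 4, 4]), (34, [265.8, 206.6], [262, 204, 9, 6]), (11, [200.5, 232.6], [199, 231, 4, 4]), (14, [259.4, 249.8], [257, 248, 5, 4])]
side red [(73, [229.1, 232.5], [226, 225, 6, 17]), (110, [314.9, 251.7], [309, 244, 11, 15])]
side orange [(5968, [256.2, 214.9], [200, 170, 120, 105]), (98, [270.2, 232.6], [263, 228, 15, 10])]
side green [(11, [267.3, 193.3], [265, 192, 6, 3]), (49, [248.5, 212.3], [242, 209, 14, 8]), (8, [248.5, 212.5], [247, 212, 4, 2])]
side blue [(2573, [271.0, 230.5], [205, 183, 110, 92]), (102, [277.3, 271.2], [267, 268, 22, 7])]
side black [(189, [267.9, 184.1], [261, 177, 15, 15]), (23, [267.6, 214.8], [264, 213, 8, 5]), (80, [312.2, 260.4], [306, 256, 14, 10])]
side white [(1534, [246.0, 233.8], [218, 208, 65, 47]), (19, [248.4, 213.0], [245, 211, 8, 5]), (62, [204.1, 222.9], [200, 218, 10, 10]), (9, [310.6, 231.3], [309, 230, 4, 3]), (13, [243.2, 269.5], [241, 268, 5, 4])]
```

View pics/z.png

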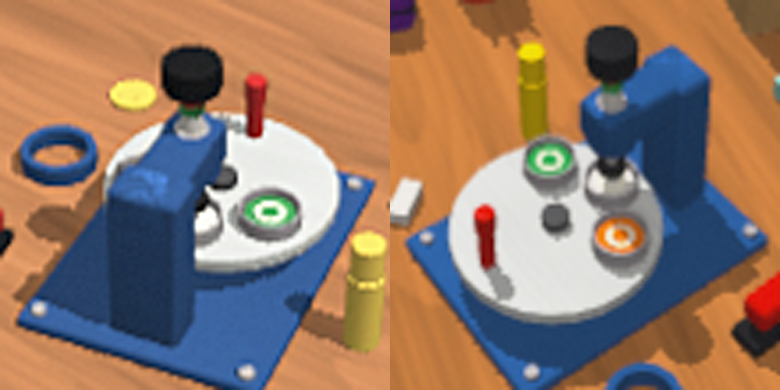

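The crops show the post on the robot side of the axis. From above, orange is clockwise of the ram (-60°) and green is at +60°, so the table should turn +60° (CCW).

```bash
python3 - <<'E'
from h import *
from station import r
a,b=[dict(np.load(f"pics/{n}0.npz")) for n in("scene","side")]
k,e=tri(a,(244.1,169.8),b,(267.9,184.1));print("knob mid",k,e)
p,e=tri(a,(261.6,177.4),b,(229.1,232.5));print("post",p,e)
print("hub",tri(a,(190+223/390*110,150+177/390*105),b,(200+165/390*120,170+217/390*105)))
print("orange",plane(b,(200+231/390*120,170+236/390*105),.06),"green",plane(b,(248.5,212.5),.06),plane(a,(265.7,206),.06))
d=(k-p)[:2];print("dist",np.linalg.norm(d),"yaw",np.arctan2(d[1],d[0]), "axis",p[:2]+d*75/140)
# screws of the base
for s,uv in((b,(204.1+8,0)),):pass
print("glue",plane(b,(200+142/390*120,170+135/390*105),0),"stapler",plane(b,(315,258),.0))
print(r.current_tcp_rot().round(3).tolist())
E
```

```text
knob mid [0.60554104 0.11507649 0.19184183] [np.float64(0.001049176234673167), np.float64(0.0010491762346732491)]
post [0.46985428 0.08033182 0.08023528] [np.float64(0.0005989047310459837), np.float64(0.0005989047310460044)]
hub (array([0.54225199, 0.09951794, 0.05313903]), [np.float64(0.0019714087374680723), np.float64(0.0019714087374677657)])
orange [0.5887077  0.04777181 0.06      ] green [0.56020793 0.16078756 0.06      ] [0.55772566 0.15937436 0.06      ]
dist 0.14006458037922928 yaw 0.2506789562128446 axis [0.54254362 0.09894504]
glue [0.57851864 0.26085933 0.        ] stapler [ 0.69259151 -0.04035661  0.        ]
[[0.946, 0.323, -0.001], [0.323, -0.946, 0.002], [-0.0, -0.002, -1.0]]
```

Both views agree to about 1 mm: the axis is at (0.5425, 0.0989), the yaw is 0.251, and knob to post measures 140.06 mm against 140 nominal. Next I'll move above the post and check from close by.

```bash
cat >> h.py <<'E'
AX=np.array([0.5425,0.0989]); YAW=0.2507
def rot(y): c,s=np.cos(y),np.sin(y); return np.array([[c,s,0],[s,-c,0],[0,0,-1.]])
def pol(rad,ang): return AX+rad*np.array([np.cos(YAW+ang),np.sin(YAW+ang)])
E
python3 - <<'E'
from h import *
from station import r
r.command_gripper(0.045,10)
r.move_to([*pol(.075,np.pi),0.22],rot(YAW))
s=r.snapshot("wrist"); cv2.imwrite("pics/w1.png",s["color"][:,:,::-1])
for b in blobs(s,(5,150,70),(14,255,255),(0,0,512,384),40): print(b, plane(s,b[1],.105),proj(s,[*pol(.075,np.pi),.105]))
print(r.current_position(),pol(.075,np.pi),r.current_qpos().round(2),r.current_time_s(),r.current_force())
for z in (.072,):
  for t in np.linspace(0,1.1,5):
    q=r.ik([*pol(.075,np.pi+t),z],rot(YAW+t)); print(None if q is None else np.round(q,2))
E
```

```text
(354, [411.3, 13.4], [398, 0, 33, 32]) [ 0.65877239 -0.00927398  0.105     ] [259.77608562 189.22817844]
(234, [258.8, 190.9], [250, 183, 18, 17]) [0.46787313 0.08082326 0.105     ] [259.77608562 189.22817844]
[0.47013223 0.07952366 0.21991213] [0.46984457 0.08029384] [ 0.46  0.23 -0.82  1.96  0.2   1.03 -1.77] 3.8 [-0.17250833 -0.79352001  0.373278  ]
[ 0.32  0.45 -0.71  2.11  0.44  0.74 -1.99]
[ 0.38  0.46 -0.74  2.09  0.46  0.75 -1.7 ]
[ 0.44  0.49 -0.77  2.07  0.49  0.77 -1.41]
[ 0.48  0.52 -0.8   2.03  0.52  0.8  -1.13]
[ 0.52  0.57 -0.85  1.99  0.58  0.84 -0.87]
```

View pics/w1.png

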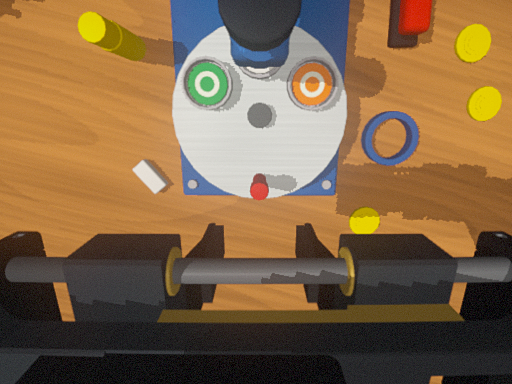

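The wrist view shows the red head at (259,191), within 2 mm of the prediction, with orange at (312,83) on the -60° side. Now I'll cage the post and turn the table.

```bash
python3 - <<'E'
from h import *
from station import r
P=lambda t,z:[*pol(.075,np.pi+t),z]
r.movel(P(0,.073),speed=.12)
print("down",r.current_force().round(1))
r.command_gripper(0.025,10); print(r.current_grip_width())
for t in np.linspace(0,1.06,9)[1:]:
    r.movel(P(t,.073),rot(YAW+t),speed=.05); print(round(t,2),r.current_force().round(1),r.current_time_s())
r.pause(.3)
r.command_gripper(0.05); r.pause(.3)
print(r.current_position(),r.current_force().round(1))
r.movel(P(1.06,.21),speed=.2)
ims=[]
for n in("wrist","side"):
    s=r.snapshot(n); np.savez(f"pics/{n}2.npz",**s); ims.append(s["color"][:,:,::-1])
s2=s
print(blobs(s,(5,150,90),(14,255,255),(200,170,300,275)),"exp",proj(s,P(1.047,.08)))
cv2.imwrite("pics/t2.png",np.hstack([cv2.resize(ims[0],(400,300)),cv2.resize(ims[1][160:280,190:350],(400,300))]))
print(r.current_time_s())
E
```

```text
down [ 0.3 -0.3  0.6]
0.02514939105566834
0.13 [-0.3  2.1 -0.7] 6.2
0.26 [-0.8  3.8 -0.7] 6.55
0.4 [-2.2  2.2 -0.4] 6.9
0.53 [-0.2 -1.  -0.2] 7.25
0.66 [ 4.  -2.2 -1.5] 7.6
0.8 [ 3.7 -2.1 -0.1] 7.95
0.93 [ 2.1 -2.   0.7] 8.3
1.06 [ 0.2  0.3 -0.1] 8.65
[0.52321075 0.0263973  0.0730109 ] [-0.1 -0.1 -0.2]
[(77, [252.9, 239.4], [250, 232, 6, 17])] exp [252.54603143 239.80472202]
10.925
```

View pics/t2.png

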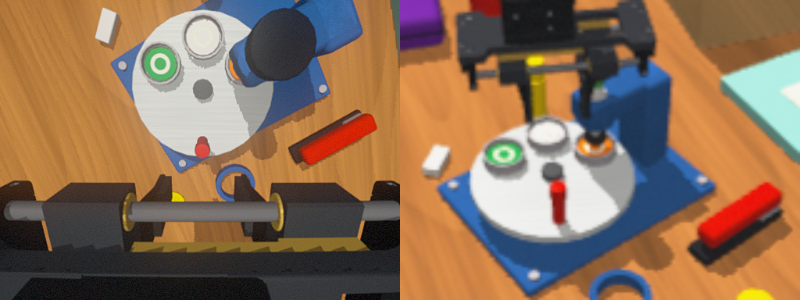

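The table is in its notch: the post is within 0.5 px of the position expected for +1.047, and the orange badge is under the ram. Next I'll go above the knob with closed fingers and press down to contact.

```bash
python3 - <<'E'
from h import *
from station import r
K=[0.6055,0.115]; R=rot(1.25)
p=r.current_position(); r.movel([p[0],p[1],.27],speed=.2)
r.command_gripper(0.0,10)
r.move_to([*K,.27],R); r.pause(.2)
f0=r.current_force()[2]; print("f0",f0)
r.movel([*K,.212],speed=.1)
z=.212;zc=None
while zc is None and z>.198:
    z-=.001; r.movel([*K,z],speed=.02); f=r.current_force()[2]-f0
    if abs(f)>1.5: zc=r.current_position()[2]
print("contact",zc,z)
for i in range(12):
    z-=.001; r.movel([*K,z],speed=.02); print(round(z,4),r.current_position()[2].round(4),(r.current_force()[2]-f0).round(2),end=" | ")
s=r.snapshot("side"); cv2.imwrite("pics/s3.png",cv2.resize(s["color"][140:260,200:360,::-1],(640,480),interpolation=cv2.INTER_CUBIC))
print(r.current_position(),r.current_time_s())
E
```

```text
f0 -0.19132133162818116
contact 0.20550927337312258 0.205
0.204 0.2043 4.66 | 0.203 0.2031 4.22 | 0.202 0.2021 5.37 | 0.201 0.2011 5.04 | 0.2 0.2002 5.37 | 0.199 0.1992 5.78 | 0.198 0.1982 6.21 | 0.197 0.1973 5.43 | 0.196 0.1963 6.63 | 0.195 0.1954 5.81 | 0.194 0.1944 7.01 | 0.193 0.1934 7.15 | [0.60564404 0.11510593 0.19343958] 18.725
```

View pics/s3.png

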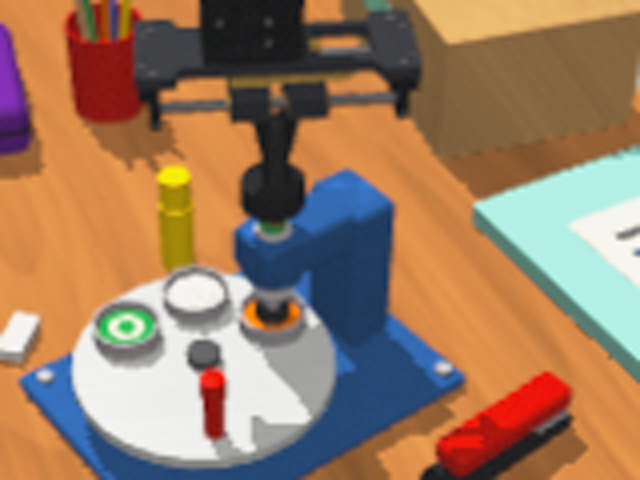

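The knob is central under the fingers at about 12 mm of travel, with the green band just visible at (273,225) above the white. I'll continue in small steps, watching for the force slope to change when the pad meets the badge at 14 mm.

```bash
python3 - <<'E'
from h import *
from station import r
K=[0.6055,0.115]; z=.193; ims=[]
def snap():
    s=r.snapshot("side"); ims.append(cv2.resize(s["color"][175:225,240:300,::-1],(390,325),interpolation=cv2.INTER_CUBIC))
    print(blobs(s,(55,60,40),(100,255,255),(258,180,278,205),1))
while True:
    z-=.0005; r.movel([*K,z],speed=.02); r.pause(.1); f=np.mean([r.current_force()[2] for _ in range(5)]); zp=r.current_position()[2]
    print(round(z,4),zp.round(4),(f+.19).round(2),end=" | ")
    if abs(z-.189)<1e-5: snap()
    if zp<.1853 or f>16: break
snap(); cv2.imwrite("pics/p4.png",np.hstack(ims)); print(r.current_time_s())
E
```

```text
0.1925 0.193 6.72 | 0.192 0.1925 7.07 | 0.1915 0.192 6.37 | 0.191 0.1915 6.61 | 0.1905 0.1913 8.92 | 0.19 0.1909 8.53 | 0.1895 0.1904 8.73 | 0.189 0.19 7.97 | [(16, [267.5, 197.4], [265, 196, 6, 4])]
0.1885 0.1895 9.99 | 0.188 0.189 9.79 | 0.1875 0.1886 9.44 | 0.187 0.1882 9.74 | 0.1865 0.1877 9.79 | 0.186 0.1873 11.24 | 0.1855 0.1868 10.57 | 0.185 0.1863 11.31 | 0.1845 0.1859 10.3 | 0.184 0.1854 11.78 | 0.1835 0.1849 12.08 | [(6, [267.5, 198.0], [265, 197, 6, 3])]
25.475
```

View pics/p4.png

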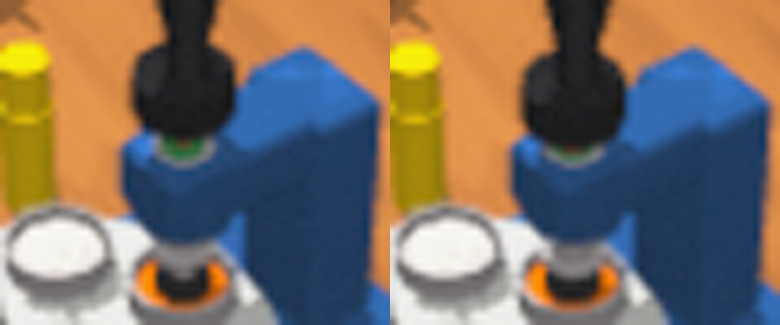

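The pad met the badge at z≈0.1912 (14 mm), so z=0.1849 is about 20.3 mm of travel. The force is about 11–12 N as expected, and the band is thinner but still visible at (267,198). I'll check that it holds steady and hand in.

```bash
python3 - <<'E'
from station import r
r.pause(.5); print(r.current_position(),r.current_force(),r.current_time_s())
r.close_job(); print("done")
E
```

```text
[0.60564788 0.11511775 0.18497887] [-2.26981844 -1.29433481 11.87157029] 25.975
the job is handed in; nothing more can be done
done
```

I turned the table one click counter-clockwise by the post, so the orange badge sits under the ram. I let go of the post, then pressed the palm knob with closed fingers. The job was handed in at 26.0 s with the knob still held down.

**Table position:** After I let go, the red post was within about 0.5 px of where the +1.047 notch should put it. The pictures showed the orange badge under the pad and the badges in their cups. I saw no other objects moved.

**Press depth:** The tool height held steady at 0.185 m, which is about 20.3 mm of travel. I worked that out from knob contact at about 0.205 m and the force rise where the pad met the badge, at about 0.191 m. The force was about 11.9 N, close to the 11 N expected, and the bottom stop at 32 mm was never approached.

**Weakest check:** The green band was partly sunk but still visible. It covers only about 3 pixel rows in the side view, so the picture agrees with "half sunk" but can't confirm it precisely. No checks failed or disagreed.

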